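# Tare the coffee scale and start its timer

## Task

Everything is ready to brew: on the dark coffee scale, the one under the mug with the dripper, lightly press the blue tare key fully down with a fingertip and let it come up, then press the green timer key the same way. Then draw the hand back at least 10 cm from the scale. Leave the red power key alone, do not touch the mug, the dripper, the white baking scale or its bowl, and do not lift, shift or knock anything on the counter.

Things in the scene. Friction and masses are not known exactly. Their poses are not given: they have to be found in the camera images.
- coffee_scale: coffee scale: loose dark flat box, 210 mm along its x, 150 mm along y. Origin under its centre at counter height, z up, +x from the key edge (towards the robot) to the platform. Key panel 25 mm high; platform, centre x +33 mm, 30 mm high, carries mug and dripper. Keys at x -85 mm: red power y +45 mm (left seen from the robot), blue tare y 0, green timer y -45 mm. Push on it under 30 N: a key run to its stop at 50 mm/s gives 35 N, at 30 mm/s under 30 N.
- key_tare (a joint): blue tare (middle) key of the coffee scale, round, 20 mm across, 6 mm proud of the panel. Value in m: 0 up, 0.004 fully down (still 2 mm proud). Moves straight down; the spring needs 1.4 N to start, 4.2 N at full depth, and brings it back up. A press counts beyond 2.5 mm, kept for 0.1 s.
- key_timer (a joint): green timer (right-hand, seen from the robot) key of the coffee scale, round, 20 mm across, 6 mm proud of the panel. Value in m: 0 up, 0.004 fully down (still 2 mm proud). Moves straight down; the spring needs 1.4 N to start, 4.2 N at full depth, and brings it back up. A press counts beyond 2.5 mm, kept for 0.1 s.
- key_power (a joint): red power key (left-hand one seen from the robot) of the coffee scale, same size and stiffness, 0 = up; it must stay up.
- key_tare_top (a point): centre of the top face of the blue tare key, 31 mm above the counter when up; moves with the key; z up.
- key_timer_top (a point): centre of the top face of the green timer key, 31 mm above the counter when up; moves with the key; z up.
- key_power_top (a point): centre of the top face of the red power key, 31 mm above the counter when up; z up.
- coffee_mug: white mug, 82 mm across, 92 mm tall, loose on the coffee scale's platform with its centre about 118 mm behind the key row; its handle reaches about 75 mm from its axis to a side. Origin under its centre, z up.
- dripper: white ceramic coffee dripper, loose on the mug's rim: flange 100 mm across and cone opening to 112 mm across at its top, which is 206 mm above the counter; loop handle to 83 mm from the axis along its +y. Origin on the axis at the flange's underside, z up. The rim comes to about 60 mm horizontally from the key centres.
- baking_scale: the other scale: a loose white flat box, 230 mm (x) by 180 mm (y), panel 20 mm and platform 25 mm high, carrying the steel bowl; it has a blue and a black key of its own on its front edge. Not to be touched. Origin under its centre, axes as for the coffee scale.
- bake_tare (a joint): blue key of the white baking scale, 0 = up, 0.004 = down; must stay up.
- bake_unit (a joint): black key of the white baking scale, 0 = up, 0.004 = down; must stay up.
- mixing_bowl: steel mixing bowl, 190 mm across, 85 mm tall, loose on the baking scale. Origin under its centre, z up.
- blue_mug: blue mug, 82 mm across, 95 mm tall, loose on the counter to the left, handle along its +y. Origin under its centre.
- sugar_jar: glass jar with steel cap, 72 mm across, 105 mm tall, loose on the counter to the right. Origin under its centre.
- scoop: steel coffee scoop lying on the counter between the two scales, near their front: bowl 38 mm across, handle 110 mm long along its -x, 16 mm high. Origin under its bowl.
- pepper_mill: dark wooden pepper mill, 54 mm across, 166 mm tall, loose on the counter behind the scales. Origin under its centre.
Not all that is in view belongs to the job. What is shaped like the dripper but orange or turquoise is not meant.

How it is judged (in metres and radians):
On the way, in this order (a step that is already met when the one before it is completed fails the run):
1. the blue tare key of the coffee scale is pressed down, the green one up (value of joint key_tare above 0.0025 m and value of joint key_timer below 0.001 m), for 0.1 s.
2. the tare key is let go and is up again (value of joint each of key_tare, key_timer below 0.001 m), for 0.1 s.
3. the green timer key is pressed down, the tare key up (value of joint key_timer above 0.0025 m and value of joint key_tare below 0.001 m), for 0.1 s.
At the end, for the whole second after the job is handed in: All keys of both scales are up again (within 1 mm), the hand is more than 100 mm from the coffee scale's keys, the coffee scale, mug and dripper stand upright and still within 10 mm of where they began, and so do the other loose things on the counter (all of step 2 and value of joint each of key_power, bake_tare, bake_unit below 0.001 m and distance of each of coffee_scale, coffee_mug, dripper, baking_scale, mixing_bowl, blue_mug, sugar_jar, scoop, pepper_mill from where it was at the start of the episode below 0.01 m and linear speed of each of coffee_scale, coffee_mug, dripper below 0.02 m/s and angle between each of coffee_scale, coffee_mug, dripper's own z axis and vertical below 0.08 rad and distance between the grasp point and key_tare_top above 0.1 m and distance between the grasp point and key_timer_top above 0.1 m and distance between the grasp point and key_power_top above 0.1 m); the robot touches nothing.
It fails at once if a wrong key was pressed (red power key, a key of the baking scale), or tare and timer at once (value of joint any of key_power, bake_tare, bake_unit above 0.0015 m or value of joint each of key_tare, key_timer above 0.0015 m).
It fails at once if the coffee scale was pressed with more than 30 N (contact force between any of the fingers, the arm and coffee_scale above 30 N).
It fails at once if the mug, the dripper, the baking scale or its bowl was touched (contact force between any of the fingers, the arm and coffee_mug above 0.5 N or contact force between any of the fingers, the arm and dripper above 0.5 N or contact force between any of the fingers, the arm and baking_scale above 0.5 N or contact force between any of the fingers, the arm and mixing_bowl above 0.5 N).
It fails at once if the coffee scale, mug or dripper was lifted or shifted more than 10 mm (distance of any of coffee_scale, coffee_mug, dripper from where it was at the start of the episode above 0.01 m).
It fails at once if another thing on the counter was shifted more than 10 mm (distance of any of baking_scale, mixing_bowl, blue_mug, sugar_jar, scoop, pepper_mill from where it was at the start of the episode above 0.01 m).
It also fails if it takes over 40 s, if anything falls off the work surface, if the arm or the gripper's body presses on something with over 40 N, if the wrist force passes 120 N, or if a joint passes its speed limit or range.

## Robot

A 6-joint arm with a two-finger parallel gripper is mounted at the origin on the work surface. World frame = base frame: x ahead of the robot, y to its left, z up, the work surface at z = 0. Lengths are in m, angles in degrees, forces in N, time in s.
With the tool pointing down it reaches from about 0.275 to 0.825 m from the base axis. Payload 5.2 kg.
Tool frame: the origin (TCP) lies on the centre line of the jaws, within the pads' length; the fingertips stand robot.tips_ahead ahead of it and the grasp point (between the pads) lies 2 mm behind it (robot.tips_ahead is the distance from the TCP to the fingertips, in m); y points along the fingers, z is the direction in which the jaws open and shut, and the axes are right-handed (so a half turn about y gives the same grasp; the last joint's range is limited). The gripper opens to 93 mm and grips with 3 to 60 N. Pads are 15 mm wide; open, the fingers measure 128 mm over their backs; the gripper's body (75 mm by 188 mm) begins 65 mm behind the grasp point.
Start: joints at [-86.391, 14.817, 87.949, -0, 77.235, -11.62], TCP at [0.144, -0.531, 0.236] pointing down, gripper open.
Joint ranges: [-179.93, 179.93], [-52.35, 119.4], [10.71, 147.94], [-69.91, 249.91], [12.55, 155.21], [-178.61, 178.61]. Speed limits (degrees/s): [147.25, 147.25, 180, 180, 180, 180].

## Interface

Orientations are given as a 3x3 rotation matrix whose columns are the frame's x, y, z axes.
In Python, from plant import telemetry, imaging, order, robot gives the robot as it stands.
- The arm moves only by the tool apply_moves, never from a script. Its argument "commands" is a list of rows, each a list of 2 entries, a list of its own where there are three numbers: the shift along the tool's x, y, z in cm, then the turn, a rotation vector about the tool's x, y, z in rad. A call has 1 to 5 rows; each row is the pose to reach, as a shift and turn from the pose commanded when the call began, along the tool's axes at that moment; what a row does not reach only later rows make up. A row lasts 1/12 s, in which the tool goes at most 41.7 mm and 7.16 degrees, less where a joint would pass 70% of its speed; a pose out of reach is approached as far as the arm can. A call with a gripper value outside its range is refused whole. "grip" is the closure in counts, from 0 (fully open) to 255 (shut), set as the call begins (left out, the last holds). The fingers move at their own pace and stop on an object; the grip force is fixed at half the most. Time passes only in rows, so rows that repeat a pose let the fingers close. It gives the time, the measured TCP pose, the force and the opening at its end, in the units of the state.
- telemetry.read_state(): the state, without advancing time (a new reading comes with each control period).
- imaging.snapshot(name): name is "scene" or "side" or "wrist"; returns a dict with "color" (480x640x3 uint8, red, green, blue), "vfov" (degrees; the focal length in pixels is half the picture's height over the tangent of half this angle, whatever the lens; pixels are square), "cx", "cy" (the principal point, pixels), "k1" (the pictures are not rectified: a ray, as slopes to the right and down, at radius r is drawn at 1 + k1 r^2 times it, then the intrinsics apply), "camera_from_world" (4x4, takes a point from world to camera coordinates). Camera axes: x right, y down, z forward; pixel columns grow to the right and rows downward; lengths in m; the calibration is good to about 2 mm. A picture is of the moment at which its call begins. There is no depth.
- order.close_job(): hands the job in, once; it reports no verdict.
The state is a dict: "time_s": time; "joints": joint angles; "joint_velocities": joint speeds; "tau": joint torques, N m; "ee_pos": TCP position; "tool_rot": TCP orientation; "ft_force": force on the tool from outside, world axes, zero at the start; "ft_torque": the same for the moment, N m; "grip_width": finger opening in m.
Only numpy, scipy, OpenCV 4.12 (cv2) and the standard library are available. Lean on these libraries where they do the work, as an engineer would, in place of code of your own. Each camera call takes 0.05 s, during which the arm holds its last target.

## Working session

There is one attempt and no reset: what is moved stays moved. The work goes in short steps, Python scripts to look and compute and a tool call to move; the robot and the scene stay as the last step left them, time stands still between calls to the robot, and variables do not carry over. Pictures are saved under pics/ and viewed, and the job is handed in when it is done.

Besides the shell and the picture viewer there is one more tool, called after "Call:" by a JSON object that holds its "name" and its "arguments", one argument or row to a line. apply_moves: Moves the arm, as the interface text tells. Its arguments: {"type":"object","properties":{"commands":{"type":"array"},"grip":{"type":"number"}},"required":["commands"]}

```bash
mkdir -p pics; ls
cat > h.py <<'E'
import numpy as np, cv2
from plant import telemetry, imaging, order, robot
def snap(n,f=None):
    s=imaging.snapshot(n)
    if f: cv2.imwrite('pics/'+f,cv2.cvtColor(s['color'],cv2.COLOR_RGB2BGR))
    return s
def K(s):
    f=240/np.tan(np.radians(s['vfov'])/2); return f
def ray(s,u,v):
    f=K(s); d=np.array([(u-s['cx'])/f,(v-s['cy'])/f]); p=d.copy()
    for _ in range(30): p=d/(1+s['k1']*(p@p))
    T=np.array(s['camera_from_world']); R=T[:3,:3]; c=-R.T@T[:3,3]
    return c,R.T@np.array([p[0],p[1],1])
def onz(s,u,v,z):
    c,d=ray(s,u,v); return c+d*(z-c[2])/d[2]
def proj(s,P):
    T=np.array(s['camera_from_world']); q=T[:3,:3]@np.array(P)+T[:3,3]; p=q[:2]/q[2]
    return p*(1+s['k1']*(p@p))*K(s)+[s['cx'],s['cy']]
E
python3 - <<'E'
from h import *
np.set_printoptions(precision=4,suppress=True)
print(robot.tips_ahead); st=telemetry.read_state(); print(st)
for n in ["scene","side","wrist"]:
    s=snap(n,n+'0.png'); T=np.array(s['camera_from_world']); print(n,s['vfov'],s['k1'],-T[:3,:3].T@T[:3,3],T[2,:3])
E
```

```text
pics
0.017
{'time_s': 0.0, 'joints': array([-86.3923,  14.8589,  88.009 ,  -0.0009,  77.2359, -11.6211]), 'joint_velocities': array([ 0.0313,  0.0319,  0.0118, -0.0035, -0.0328,  0.0591]), 'tau': array([  0.0008, -43.7297, -28.4005,   0.072 ,   0.041 ,  -0.0001]), 'ee_pos': array([ 0.1444, -0.5302,  0.2348]), 'tool_rot': array([[-0.9649, -0.0001,  0.2627],
       [-0.2627,  0.0018, -0.9649],
       [-0.0003, -1.    , -0.0018]]), 'ft_force': array([ 0.0279,  0.5884, -0.0505]), 'ft_torque': array([-0.0222,  0.0324,  0.0089]), 'grip_width': 0.09278013277312093}
scene 44.66746273909218 -0.14541024964936883 [ 1.1767 -0.8749  1.3425] [-0.3908  0.5274 -0.7544]
side 54.30492228275421 -0.08587570284439573 [0.0356 0.7863 0.7333] [ 0.4367 -0.7036 -0.5606]
wrist 64.64039519550498 -0.07536101858201187 [ 0.2147 -0.5109  0.3833] [-0.2523 -0.0667 -0.9653]
```

View pics/scene0.png

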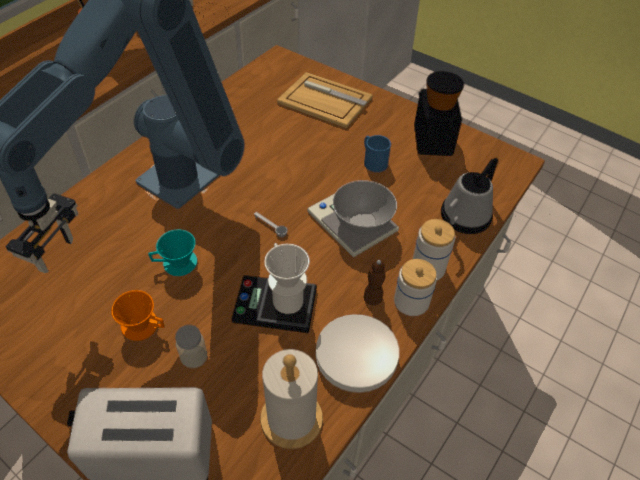

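View pics/side0.png

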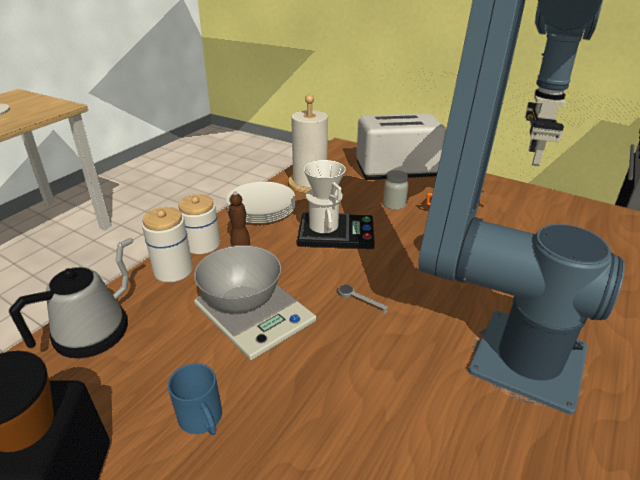

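View pics/wrist0.png

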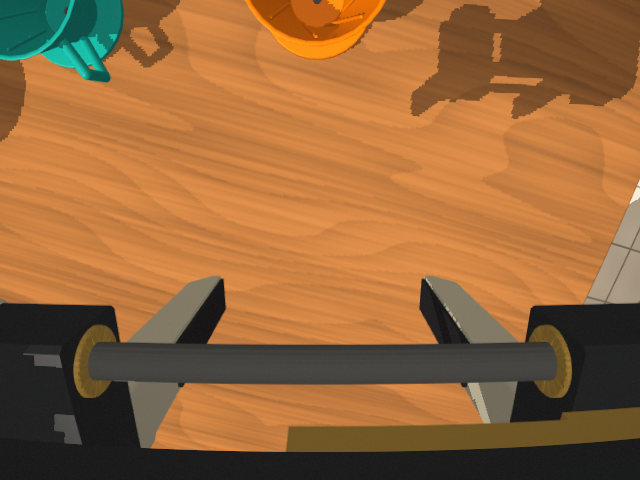

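The dark coffee scale is at scene (275,303) and side (337,230). Its keys at scene (247,283), (243,297) and (240,311) are red, blue and green. The white baking scale, at scene (355,220) with a blue key at (322,206), is not the one meant: it carries the bowl. The orange and turquoise drippers at scene (135,315) and (177,253) are lures. Next I'll measure the keys by colour in both views and check an enlarged crop.

```bash
cat > m.py <<'E'
from h import *
np.set_printoptions(precision=4,suppress=True)
boxes={'scene':(225,268,262,325),'side':(358,210,378,246)}
out=[]
for n,(x0,y0,x1,y1) in boxes.items():
    s=snap(n); c=s['color'][y0:y1,x0:x1]
    h=cv2.cvtColor(c,cv2.COLOR_RGB2HSV); H,S,V=[h[...,i].astype(int) for i in range(3)]
    big=cv2.resize(c[...,::-1],None,fx=8,fy=8,interpolation=cv2.INTER_NEAREST); out.append(big)
    for k,m in dict(red=((H<6)|(H>172))&(S>140)&(V>60),blue=(H>100)&(H<130)&(S>110)&(V>60),green=(H>50)&(H<90)&(S>110)&(V>50)).items():
        nc,l,stt,cen=cv2.connectedComponentsWithStats(m.astype(np.uint8))
        for i in range(1,nc):
            if stt[i,4]>=8: 
                u,v=cen[i]+[x0,y0]; print(n,k,stt[i,4],(u,v),onz(s,u,v,.030))
H=max(o.shape[0] for o in out)
cv2.imwrite('pics/crop.png',np.hstack([cv2.copyMakeBorder(o,0,H-o.shape[0],0,8,0) for o in out]))
E
python3 m.py
```

```text
scene red 37 (np.float64(247.16216216216216), np.float64(282.7027027027027)) [ 0.4821 -0.2033  0.03  ]
scene blue 43 (np.float64(243.58139534883722), np.float64(295.9767441860465)) [ 0.5034 -0.2433  0.03  ]
scene green 32 (np.float64(239.96875), np.float64(309.5625)) [ 0.5245 -0.2827  0.03  ]
side red 26 (np.float64(366.9230769230769), np.float64(235.6153846153846)) [ 0.4808 -0.1989  0.03  ]
side blue 32 (np.float64(366.25), np.float64(226.9375)) [ 0.5025 -0.238   0.03  ]
side green 19 (np.float64(365.8421052631579), np.float64(218.73684210526315)) [ 0.5236 -0.2774  0.03  ]
```

View pics/crop.png

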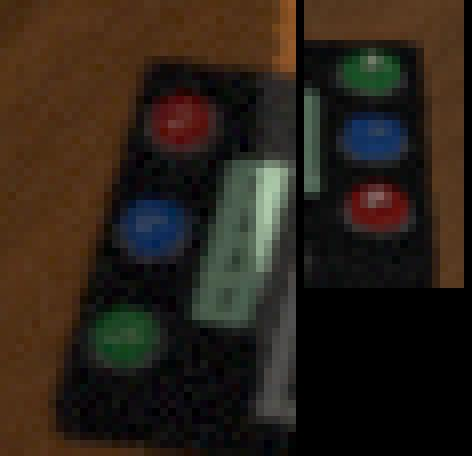

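The crop confirms red, blue and green on the dark panel, and the two views agree within 5 mm. The spacing comes to 44.9 mm against 45 mm given. Next is the dripper handle, since the hand body comes down next to it.

Run:
```python
from h import *
a=snap('scene')['color'][235:330,225:325,::-1]; b=snap('side')['color'][150:255,285:385,::-1]
a=cv2.resize(a,(400,380),interpolation=2); b=cv2.resize(b,(400,420),interpolation=2)
cv2.imwrite('pics/z.png',np.hstack([cv2.copyMakeBorder(a,0,40,0,0,0),b]))
s=snap('scene'); t=snap('side')
k=np.array([.503,-.241]); x=np.array([.88,.474]); ax=k+.118*x; y=np.array([-.474,.88])
print('axis',ax)
for nm,P in dict(top=[*ax,.206],rimnear=[*(ax-.056*x),.206],hy=[*(ax+.083*y),.15],hmx=[*(ax-.083*x),.15],hmy=[*(ax-.083*y),.15]).items():
    print(nm,(proj(s,P)-[225,235])*4,(proj(t,P)-[285,150])*4+[400,0])
```

```text
axis [ 0.60684  -0.185068]
top [241.43454098 103.00249116] [562.57643006  73.10230869]
rimnear [152.60984804  91.98195412] [647.76366991  75.45839103]
hy [264.59750172  57.77462518] [555.89551698 209.08047783]
hmx [115.52318219 141.24050418] [684.90456108 152.67258319]
hmy [220.16640072 264.21474917] [566.67217365  95.25023342]
```

View pics/z.png

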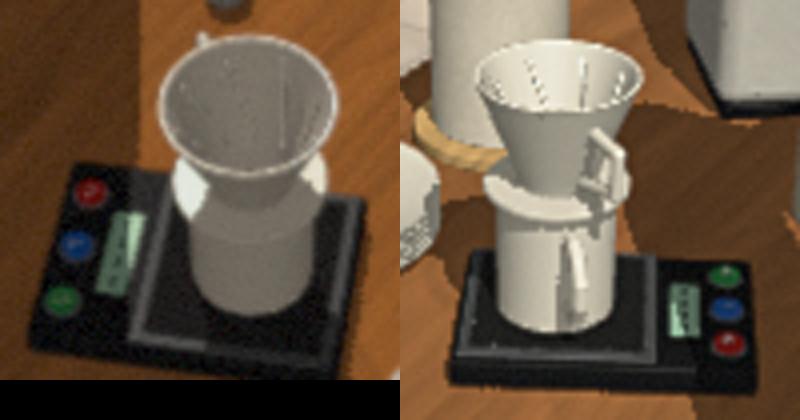

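The dripper opens towards a handle visible at scene crop (203,38) and side crop (615,165). I'll triangulate it.

Run:
```python
from h import *
s=snap('scene'); t=snap('side')
x=np.array([.88,.474]); y=np.array([-.474,.88])
def tri(a,b):
    c1,d1=ray(s,*a);c2,d2=ray(t,*b); q=np.linalg.lstsq(np.c_[d1,-d2],c2-c1,rcond=None)[0]
    p,r=c1+q[0]*d1,c2+q[1]*d2; return (p+r)/2,np.linalg.norm(p-r)
for n,a,b in [('handle top',(225+203/4,235+38/4),(285+215/4,150+150/4)),('handle topB',(225+203/4,235+38/4),(285+197/4,150+132/4)),('rim ctr',(225+248/4,235+106/4),(285+159/4,150+74/4))]:
    P,g=tri(a,b); d=P[:2]-[.503,-.241]; print(n,P,'gap',g,'rel blue in scale x,y',d@x,d@y)
```

```text
handle top [ 0.54357661 -0.14487038  0.18432907] gap 0.0005894545682927298 rel blue in scale x,y 0.08127285411615365 0.06536075235634065
handle topB [ 0.5531903  -0.14837462  0.19359764] gap 0.010691647355281345 rel blue in scale x,y 0.08807189327165961 0.05772013555076028
rim ctr [ 0.61011453 -0.18419068  0.20480265] gap 0.0018492593044563545 rel blue in scale x,y 0.12118840216082558 -0.0007800814265488837
```

The handle stays at least 75 mm beyond the key row and the rim at least 62 mm. With the jaw axis along the row, the hand body reaches 37.5 mm towards them, and the wrist camera stays on the robot's side, so the hand clears. Now I'll check the sugar jar and plan the turn.

Run:
```python
from h import *
np.set_printoptions(precision=3,suppress=True)
s=snap('scene'); t=snap('side')
x=np.array([.88,.474]); y=np.array([-.474,.88])
for S,u,v in [(s,189,334),(t,396,176)]:
    P=onz(S,u,v,.105); d=P[:2]-[.503,-.241]; print('jar',P,d@x,d@y)
a=np.array([.144,-.531,.236]); b=np.array([.503,-.241,.29])
for k in range(6):
    yw=np.radians(195.2+32.2*k); R=np.c_[[np.cos(yw),np.sin(yw),0],[0,0,-1],[-np.sin(yw),np.cos(yw),0]]
    print(k,R.T@(b-a)/6*100)
```

```text
jar [ 0.509 -0.448  0.105] -0.09241910373478436 -0.18467540856869502
jar [ 0.507 -0.438  0.105] -0.09022313670717977 -0.17519529054766422
0 [-7.041 -0.9   -3.095]
1 [-7.608 -0.9    1.133]
2 [-5.834 -0.9    5.013]
3 [-2.266 -0.9    7.35 ]
4 [ 2.    -0.9    7.427]
5 [ 5.65  -0.9    5.219]
```

Call:
{"name": "apply_moves", "arguments": {
  "commands": [
    [[-1.4,-0.2,-0.6],[0,-0.112,0]],
    [[-2.8,-0.4,-1.2],[0,-0.224,0]],
    [[-4.2,-0.6,-1.8],[0,-0.337,0]],
    [[-5.6,-0.8,-2.5],[0,-0.45,0]],
    [[-7.0,-0.9,-3.1],[0,-0.562,0]]
  ],
  "grip": 255
}}

```text
time_s: 1.07
ee_pos: [0.2044, -0.4819, 0.2449]
tool_rot: [[-0.673, 0.0, 0.74], [-0.74, -0.0, -0.673], [0.0, -1.0, 0.0]]
ft_force: [-0.1, -0.1, -0.0]
grip_width: 0.0642
```

Call:
{"name": "apply_moves", "arguments": {
  "commands": [
    [[-1.5,-0.2,0.2],[0,-0.112,0]],
    [[-3.0,-0.4,0.4],[0,-0.224,0]],
    [[-4.5,-0.6,0.7],[0,-0.337,0]],
    [[-6.1,-0.8,0.9],[0,-0.45,0]],
    [[-7.6,-0.9,1.1],[0,-0.562,0]]
  ]
}}

```text
time_s: 1.48
ee_pos: [0.2641, -0.4334, 0.254]
tool_rot: [[-0.175, 0.0, 0.985], [-0.985, -0.0, -0.175], [0.0, -1.0, 0.0]]
ft_force: [0.2, 0.2, -0.6]
grip_width: 0.0306
```

Call:
{"name": "apply_moves", "arguments": {
  "commands": [
    [[-1.2,-0.2,1.0],[0,-0.112,0]],
    [[-2.4,-0.4,2.0],[0,-0.224,0]],
    [[-3.5,-0.6,3.0],[0,-0.337,0]],
    [[-4.7,-0.8,4.0],[0,-0.45,0]],
    [[-5.8,-0.9,5.0],[0,-0.562,0]]
  ]
}}

```text
time_s: 1.9
ee_pos: [0.3237, -0.3853, 0.263]
tool_rot: [[0.377, 0.0, 0.926], [-0.926, -0.0, 0.377], [0.001, -1.0, 0.0]]
ft_force: [0.0, 0.4, -0.2]
grip_width: 0.0011
```

Call:
{"name": "apply_moves", "arguments": {
  "commands": [
    [[-0.5,-0.2,1.5],[0,-0.112,0]],
    [[-0.9,-0.4,3.0],[0,-0.224,0]],
    [[-1.4,-0.6,4.4],[0,-0.337,0]],
    [[-1.8,-0.8,5.9],[0,-0.45,0]],
    [[-2.3,-0.9,7.3],[0,-0.562,0]]
  ]
}}

```text
time_s: 2.32
ee_pos: [0.383, -0.3369, 0.272]
tool_rot: [[0.813, 0.0, 0.583], [-0.583, -0.0, 0.813], [0.001, -1.0, -0.0]]
ft_force: [-0.3, -0.5, -0.5]
grip_width: 0.0009
```

```bash
python3 -c "
from h import *
print(telemetry.read_state())"
```

```text
{'time_s': 2.3167, 'joints': array([-5.38888594e+01,  9.34151451e+00,  8.98078626e+01,  4.31595071e-03,
        8.08135265e+01, -1.08241531e+02]), 'joint_velocities': array([ 2.03401701e+01,  1.79004526e+00, -3.54912619e+00, -4.99271722e-02,
        1.89554393e+00, -5.62294457e+01]), 'tau': array([-1.72988065e+00, -3.90172327e+01, -2.86649340e+01, -3.33217601e-02,
        1.08253781e-01,  1.31483126e+00]), 'ee_pos': array([ 0.38296013, -0.3369082 ,  0.27200006]), 'tool_rot': array([[ 8.12612495e-01,  4.41654576e-04,  5.82804202e-01],
       [-5.82804020e-01, -4.79237759e-04,  8.12612604e-01],
       [ 6.38195854e-04, -9.99999788e-01, -1.32036529e-04]]), 'ft_force': array([-0.28835147, -0.47406989, -0.49596693]), 'ft_torque': array([-0.02339738, -0.17949841, -0.00192988]), 'grip_width': 0.0008609216608676056}
```

Call:
{"name": "apply_moves", "arguments": {
  "commands": [
    [[0.4,-0.2,1.5],[0,-0.112,0]],
    [[0.8,-0.4,3.0],[0,-0.224,0]],
    [[1.2,-0.6,4.4],[0,-0.337,0]],
    [[1.6,-0.8,5.9],[0,-0.45,0]],
    [[2.0,-0.9,7.4],[0,-0.562,0]]
  ]
}}

```text
time_s: 2.73
ee_pos: [0.4425, -0.2887, 0.281]
tool_rot: [[0.998, 0.0, 0.06], [-0.06, -0.0, 0.998], [0.0, -1.0, -0.0]]
ft_force: [0.4, 0.9, -0.3]
grip_width: 0.0002
```

Call:
{"name": "apply_moves", "arguments": {
  "commands": [
    [[1.1,-0.2,1.0],[0,-0.112,0]],
    [[2.2,-0.4,2.0],[0,-0.224,0]],
    [[3.4,-0.6,3.1],[0,-0.337,0]],
    [[4.5,-0.8,4.2],[0,-0.45,0]],
    [[5.6,-0.9,5.2],[0,-0.562,0]]
  ]
}}

```text
time_s: 3.15
ee_pos: [0.5018, -0.2403, 0.29]
tool_rot: [[0.877, 0.0, -0.481], [0.481, -0.0, 0.877], [0.0, -1.0, -0.0]]
ft_force: [0.4, -0.3, 0.1]
grip_width: 0.0005
```

```bash
python3 -c "
from h import *
print(telemetry.read_state()['ee_pos'])
for n in ['scene','side','wrist']: snap(n,n+'1.png')
print(telemetry.read_state()['ee_pos'],telemetry.read_state()['tool_rot'])
a=[cv2.imread('pics/%s1.png'%n) for n in ['scene','side']]
cv2.imwrite('pics/p1.png',np.hstack([cv2.resize(a[0][100:350,150:350],(400,500)),cv2.resize(a[1][50:270,260:436],(400,500))]))
"
```

```text
[ 0.50184339 -0.24034622  0.28997576]
[ 0.50155883 -0.24047475  0.28958377] [[ 8.79675976e-01 -1.26935444e-04 -4.75573507e-01]
 [ 4.75573493e-01 -1.26441917e-04  8.79675984e-01]
 [-1.71794487e-04 -9.99999984e-01 -5.08607838e-05]]
```

View pics/p1.png

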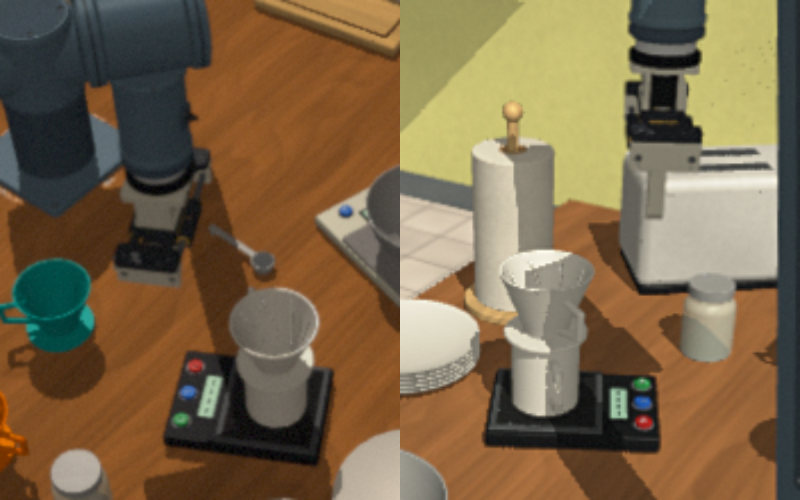

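View pics/wrist1.png

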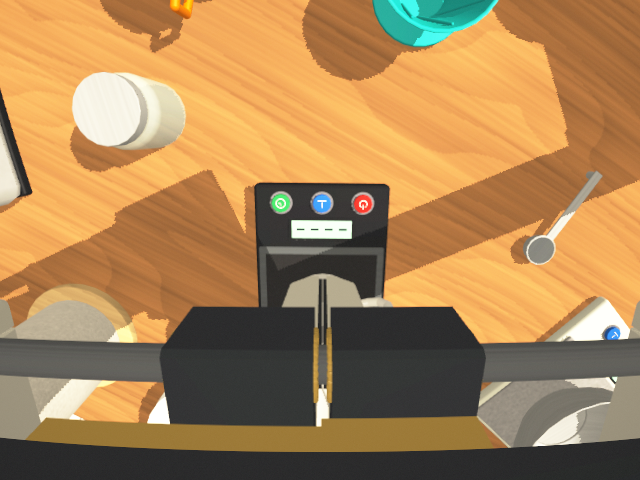

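The hand is above the scale with the camera on the robot's side. The wrist view shows green at (281,203), blue "T" at (322,203) and red at (363,203), with the closed fingers aligned to the row. I'll measure the keys from this view.

```bash
cat > w.py <<'E'
from h import *
np.set_printoptions(precision=4,suppress=True)
s=snap('wrist'); c=s['color'][150:300,230:420]
h=cv2.cvtColor(c,cv2.COLOR_RGB2HSV); H,S,V=[h[...,i].astype(int) for i in range(3)]
st=telemetry.read_state(); R=st['tool_rot']; p=st['ee_pos']; print('ee',p,'t',st['time_s'],'F',st['ft_force'])
for k,m in dict(red=((H<8)|(H>170))&(S>140)&(V>60),blue=(H>100)&(H<130)&(S>110)&(V>60),green=(H>50)&(H<90)&(S>90)&(V>50)).items():
    m=cv2.morphologyEx(m.astype(np.uint8),cv2.MORPH_CLOSE,np.ones((7,7)))
    nc,l,stt,cen=cv2.connectedComponentsWithStats(m)
    for i in range(1,nc):
        if stt[i,4]>=60:
            x,y,w,hh=stt[i,:4]; u,v=x+w/2-.5+230,y+hh/2-.5+150
            P=onz(s,u,v,.031); print(k,stt[i],(u,v),P,'tool shift cm',R.T@(P-p)*100)
E
python3 w.py
```

```text
ee [ 0.501  -0.241   0.2895] t 3.35 F [-0.8428  0.6106  0.5752]
red [124  46  18  18 251] (np.float64(362.5), np.float64(204.5)) [ 0.481  -0.2013  0.031 ] tool shift cm [ 0.1347 25.8509  4.4403]
blue [ 83  46  18  18 255] (np.float64(321.5), np.float64(204.5)) [ 0.5022 -0.2405  0.031 ] tool shift cm [ 0.1434 25.8506 -0.0158]
green [ 42  46  18  18 256] (np.float64(280.5), np.float64(204.5)) [ 0.5234 -0.2797  0.031 ] tool shift cm [ 0.1455 25.8503 -4.472 ]
```

Call:
{"name": "apply_moves", "arguments": {
  "commands": [
    [[0.1,2.8,0],[0,0,0]],
    [[0.1,5.6,0],[0,0,0]],
    [[0.1,8.4,0],[0,0,0]],
    [[0.1,11.2,0],[0,0,0]],
    [[0.1,14.0,0],[0,0,0]]
  ]
}}

```text
time_s: 3.77
ee_pos: [0.5011, -0.2412, 0.1486]
tool_rot: [[0.881, -0.0, -0.473], [0.473, -0.0, 0.881], [-0.0, -1.0, -0.0]]
ft_force: [-0.2, -0.3, -0.0]
grip_width: 0.0007
```

```bash
python3 w.py; python3 -c "
from h import *
for n in ['scene','side','wrist']: snap(n,n+'2.png')
a=[cv2.imread('pics/%s2.png'%n) for n in ['scene','side']]
cv2.imwrite('pics/p2.png',np.hstack([cv2.resize(a[0][180:340,190:318],(400,500)),cv2.resize(a[1][110:270,284:412],(400,500))]))
"
```

```text
ee [ 0.4983 -0.2392  0.1428] t 3.8167 F [-1.8246  0.9053 -3.3332]
red [140  76  27  26 548] (np.float64(383.0), np.float64(238.5)) [ 0.4806 -0.2017  0.031 ] tool shift cm [ 0.2597 11.2122  4.0541]
blue [ 79  76  27  26 561] (np.float64(322.0), np.float64(238.5)) [ 0.5016 -0.2408  0.031 ] tool shift cm [ 0.2581 11.1751 -0.3853]
green [ 18  76  27  26 561] (np.float64(261.0), np.float64(238.5)) [ 0.5225 -0.2799  0.031 ] tool shift cm [ 0.2566 11.138  -4.825 ]
```

View pics/p2.png

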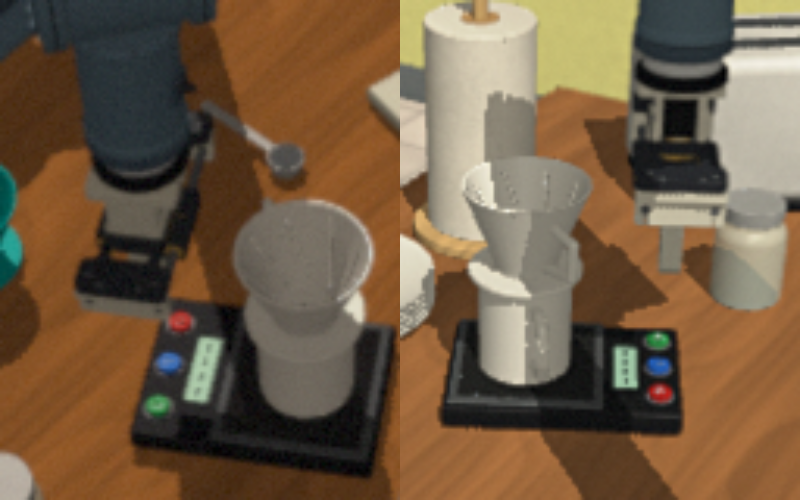

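View pics/wrist2.png

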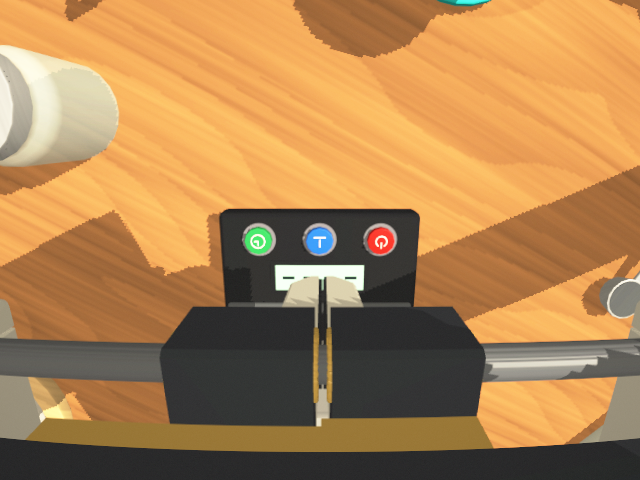

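The hand overshoots by about 6 mm after a fast stop, so from here it goes slower with tapered rows.

Call:
{"name": "apply_moves", "arguments": {
  "commands": [
    [[0,1.5,0],[0,0,0]],
    [[0,3.0,0],[0,0,0]],
    [[0,4.5,0],[0,0,0]],
    [[0,6.0,0],[0,0,0]],
    [[0,7.0,0],[0,0,0]]
  ]
}}

```text
time_s: 4.38
ee_pos: [0.5029, -0.2416, 0.0809]
tool_rot: [[0.88, 0.002, -0.475], [0.475, -0.002, 0.88], [0.001, -1.0, -0.003]]
ft_force: [-1.0, -0.1, -1.6]
grip_width: 0.0005
```

Call:
{"name": "apply_moves", "arguments": {
  "commands": [
    [[0,0.5,0],[0,0,0]],
    [[0,0.9,0],[0,0,0]],
    [[0,1.2,0],[0,0,0]],
    [[0,1.4,0],[0,0,0]],
    [[0,1.5,0],[0,0,0]]
  ]
}}

```text
time_s: 4.8
ee_pos: [0.5024, -0.2407, 0.0651]
tool_rot: [[0.879, 0.001, -0.476], [0.476, -0.001, 0.879], [0.0, -1.0, -0.001]]
ft_force: [0.4, 0.0, -1.1]
grip_width: 0.0007
```

Call:
{"name": "apply_moves", "arguments": {
  "commands": [
    [[0,0,0],[0,0,0]],
    [[0,0,0],[0,0,0]],
    [[0,0,0],[0,0,0]]
  ]
}}

```text
time_s: 5.05
ee_pos: [0.5023, -0.2406, 0.065]
tool_rot: [[0.879, 0.0, -0.476], [0.476, -0.0, 0.879], [0.0, -1.0, -0.0]]
ft_force: [-0.4, -0.0, -0.0]
grip_width: 0.0003
```

```bash
python3 w.py; python3 -c "
from h import *
S={}
for n in ['scene','side','wrist']: S[n]=snap(n,n+'3.png')
st=telemetry.read_state(); p=st['ee_pos']; tip=p-[0,0,.017]; print(p)
for n in S: print(n,'tip',proj(S[n],tip),'blue',proj(S[n],[.5022,-.2405,.031]))
a=[cv2.imread('pics/%s3.png'%n) for n in ['scene','side']]
cv2.imwrite('pics/p3.png',np.hstack([cv2.resize(a[0][220:340,200:296],(400,500),interpolation=2),cv2.resize(a[1][140:260,300:396],(400,500),interpolation=2)]))
"
```

```text
ee [ 0.5022 -0.2406  0.0649] t 5.1 F [ 0.0595 -0.1423  0.6368]
red [ 159  110   31   40 1040] (np.float64(404.0), np.float64(279.5)) [ 0.4819 -0.2033  0.031 ] tool shift cm [-0.0138  3.3928  4.2486]
blue [ 74 110  37  20 482] (np.float64(322.0), np.float64(269.5)) [ 0.4971 -0.2431  0.031 ] tool shift cm [-0.5682  3.3946  0.023 ]
green [  0 109  26  41 847] (np.float64(242.5), np.float64(279.0)) [ 0.5212 -0.2766  0.031 ] tool shift cm [-0.0448  3.3966 -4.0723]
[ 0.50214163 -0.24053298  0.06479273]
scene tip [243.39637341 291.32687652] blue [243.88303488 294.88784488]
side tip [367.16183636 221.19044846] blue [366.77273374 226.26340324]
wrist tip [321.49219396 293.08200257] blue [321.54813193 280.11660763]
```

View pics/p3.png

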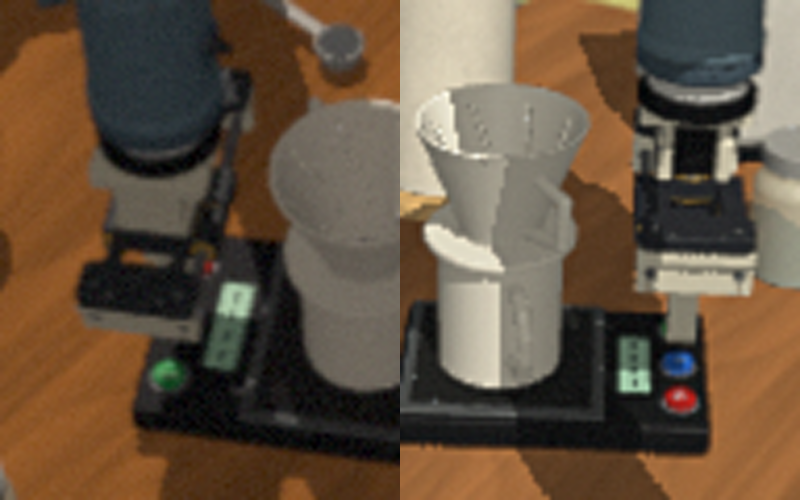

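View pics/wrist3.png

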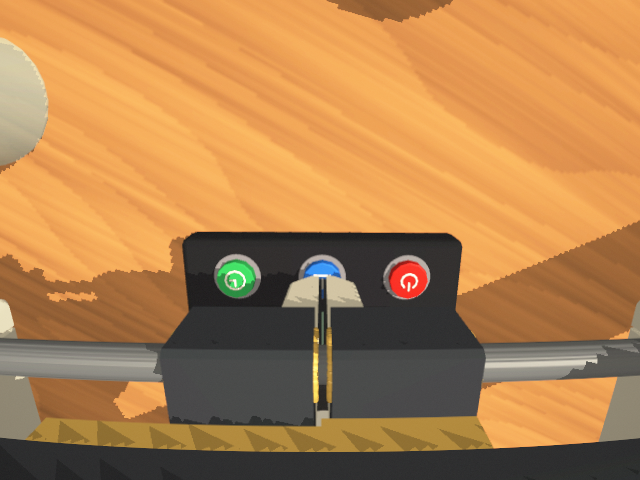

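All three views put the closed fingertips centred over the blue key, clear of the red and green ones and of the dripper. The tip is about 17 mm above the key. I'll approach slowly.

Call:
{"name": "apply_moves", "arguments": {
  "commands": [
    [[0,0.3,0],[0,0,0]],
    [[0,0.6,0],[0,0,0]],
    [[0,0.9,0],[0,0,0]],
    [[0,1.2,0],[0,0,0]],
    [[0,1.4,0],[0,0,0]]
  ]
}}

```text
time_s: 5.67
ee_pos: [0.5018, -0.2403, 0.05]
tool_rot: [[0.879, -0.001, -0.476], [0.476, 0.001, 0.879], [-0.0, -1.0, 0.001]]
ft_force: [-0.4, 0.9, -0.2]
grip_width: 0.0005
```

Call:
{"name": "apply_moves", "arguments": {
  "commands": [
    [[0,0.1,0],[0,0,0]],
    [[0,0.2,0],[0,0,0]],
    [[0,0.3,0],[0,0,0]],
    [[0,0.4,0],[0,0,0]],
    [[0,0.4,0],[0,0,0]]
  ]
}}

```text
time_s: 6.08
ee_pos: [0.502, -0.2404, 0.0467]
tool_rot: [[0.879, -0.0, -0.476], [0.476, 0.0, 0.879], [-0.0, -1.0, 0.0]]
ft_force: [-1.6, 0.7, 2.6]
grip_width: 0.0
```

Call:
{"name": "apply_moves", "arguments": {
  "commands": [
    [[0,0.1,0],[0,0,0]],
    [[0,0.2,0],[0,0,0]],
    [[0,0.2,0],[0,0,0]]
  ]
}}

```text
time_s: 6.33
ee_pos: [0.5021, -0.2404, 0.0447]
tool_rot: [[0.879, 0.0, -0.476], [0.476, -0.0, 0.879], [0.0, -1.0, -0.0]]
ft_force: [-1.3, 1.7, 4.7]
grip_width: 0.0007
```

Call:
{"name": "apply_moves", "arguments": {
  "commands": [
    [[0,0.05,0],[0,0,0]],
    [[0,0.1,0],[0,0,0]],
    [[0,0.1,0],[0,0,0]],
    [[0,0.1,0],[0,0,0]]
  ]
}}

```text
time_s: 6.67
ee_pos: [0.5021, -0.2405, 0.0442]
tool_rot: [[0.879, 0.0, -0.476], [0.476, -0.0, 0.879], [0.0, -1.0, -0.0]]
ft_force: [-3.5, 1.6, 8.2]
grip_width: 0.0004
```

```bash
python3 -c "
from h import *
snap('wrist','wrist4.png'); s=snap('side','side4.png'); st=telemetry.read_state(); print(st['ee_pos'],st['ft_force'])
"
```

```text
[ 0.50206124 -0.24046274  0.04421597] [-1.94554879  1.48722117  8.84655617]
```

View pics/wrist4.png

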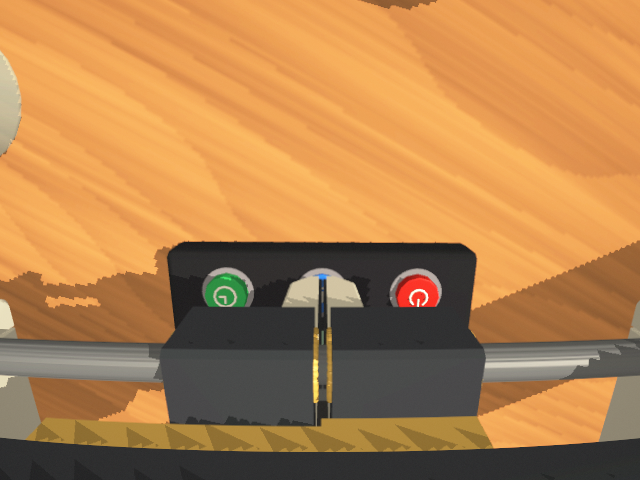

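The force of 8.8 N is above the 4.2 N spring force at full depth, and the TCP height stalled at 0.0442 m: the blue key is on its stop (blue at (322,275)). I'll lift now, then shift 45 mm to the green key.

Call:
{"name": "apply_moves", "arguments": {
  "commands": [
    [[0,-0.2,0],[0,0,0]],
    [[0,-0.5,0],[0,0,0]],
    [[0,-0.9,0],[0,0,0]],
    [[0,-1.3,0],[0,0,0]],
    [[0,-1.6,0],[0,0,0]]
  ]
}}

```text
time_s: 7.18
ee_pos: [0.5023, -0.2406, 0.06]
tool_rot: [[0.879, 0.0, -0.476], [0.476, -0.0, 0.879], [0.0, -1.0, -0.0]]
ft_force: [-0.2, -1.0, 0.7]
grip_width: 0.0005
```

Call:
{"name": "apply_moves", "arguments": {
  "commands": [
    [[0,-0.2,0],[0,0,0]],
    [[0,-0.4,0],[0,0,0]],
    [[0,-0.4,0],[0,0,0]],
    [[0,-0.4,0],[0,0,0]]
  ]
}}

```text
time_s: 7.52
ee_pos: [0.5021, -0.2405, 0.0637]
tool_rot: [[0.879, 0.0, -0.476], [0.476, -0.0, 0.879], [0.0, -1.0, -0.0]]
ft_force: [0.2, 0.6, -0.1]
grip_width: 0.0003
```

Call:
{"name": "apply_moves", "arguments": {
  "commands": [
    [[0,0,-0.8],[0,0,0]],
    [[0,0,-1.8],[0,0,0]],
    [[0,0,-2.8],[0,0,0]],
    [[0,0,-3.8],[0,0,0]],
    [[0,0,-4.5],[0,0,0]]
  ]
}}

```text
time_s: 7.93
ee_pos: [0.5244, -0.2819, 0.0636]
tool_rot: [[0.88, 0.001, -0.475], [0.475, -0.001, 0.88], [0.0, -1.0, -0.001]]
ft_force: [0.2, 0.5, -1.0]
grip_width: 0.0004
```

Call:
{"name": "apply_moves", "arguments": {
  "commands": [
    [[0,0,0],[0,0,0]],
    [[0,0,0],[0,0,0]],
    [[0,0,0],[0,0,0]]
  ]
}}

```text
time_s: 8.18
ee_pos: [0.5232, -0.2798, 0.0633]
tool_rot: [[0.879, -0.001, -0.476], [0.476, 0.001, 0.879], [-0.0, -1.0, 0.001]]
ft_force: [-0.4, -0.7, 0.5]
grip_width: 0.0004
```

```bash
python3 w.py; python3 -c "
from h import *
S={}
for n in ['scene','side','wrist']: S[n]=snap(n,n+'5.png')
a=[cv2.imread('pics/%s5.png'%n) for n in ['wrist','side']]
cv2.imwrite('pics/p5.png',np.hstack([a[0][200:460,120:520],cv2.resize(a[1][180:258,320:400],(400,390),interpolation=2)[:260*1]]))
"
```

```text
ee [ 0.5232 -0.2796  0.0635] t 8.2333 F [-0.4271 -0.6344  0.1821]
blue [ 158  111   32   39 1047] (np.float64(403.5), np.float64(280.0)) [ 0.5028 -0.2432  0.031 ] tool shift cm [-0.0566  3.2491  4.1752]
green [ 73 111  36  39 490] (np.float64(320.5), np.float64(280.0)) [ 0.5229 -0.2805  0.031 ] tool shift cm [-0.0696  3.2456 -0.0667]
```

View pics/p5.png

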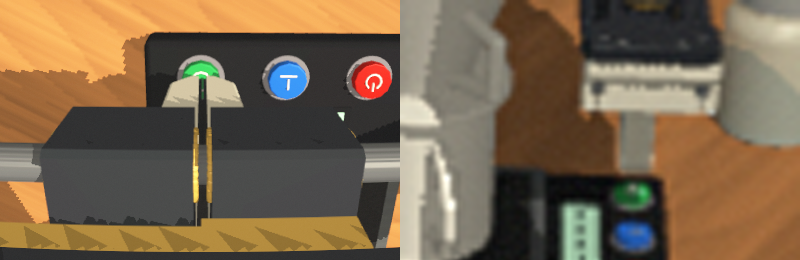

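The tips are centred on the green key and the blue key is back up. I'll do the same slow press.

Call:
{"name": "apply_moves", "arguments": {
  "commands": [
    [[0,0.3,0],[0,0,0]],
    [[0,0.6,0],[0,0,0]],
    [[0,0.9,0],[0,0,0]],
    [[0,1.2,0],[0,0,0]],
    [[0,1.4,0],[0,0,0]]
  ]
}}

```text
time_s: 8.8
ee_pos: [0.5233, -0.2799, 0.049]
tool_rot: [[0.879, -0.001, -0.476], [0.476, 0.0, 0.879], [-0.0, -1.0, 0.001]]
ft_force: [-0.3, -0.8, -0.1]
grip_width: 0.0003
```

Call:
{"name": "apply_moves", "arguments": {
  "commands": [
    [[0,0.1,0],[0,0,0]],
    [[0,0.2,0],[0,0,0]],
    [[0,0.3,0],[0,0,0]],
    [[0,0.4,0],[0,0,0]],
    [[0,0.4,0],[0,0,0]]
  ]
}}

```text
time_s: 9.22
ee_pos: [0.5233, -0.2799, 0.0456]
tool_rot: [[0.879, -0.0, -0.476], [0.476, 0.0, 0.879], [-0.0, -1.0, 0.0]]
ft_force: [-1.8, 1.3, 3.0]
grip_width: 0.0007
```

Call:
{"name": "apply_moves", "arguments": {
  "commands": [
    [[0,0.1,0],[0,0,0]],
    [[0,0.15,0],[0,0,0]],
    [[0,0.2,0],[0,0,0]],
    [[0,0.2,0],[0,0,0]],
    [[0,0.2,0],[0,0,0]]
  ]
}}

```text
time_s: 9.63
ee_pos: [0.5235, -0.28, 0.0442]
tool_rot: [[0.879, 0.0, -0.476], [0.476, -0.0, 0.879], [0.0, -1.0, -0.0]]
ft_force: [-2.7, 2.6, 7.1]
grip_width: 0.0004
```

The force is 7.1 N and the height 0.0442 m, the same stop as the blue key. I'll lift and retreat straight up.

Call:
{"name": "apply_moves", "arguments": {
  "commands": [
    [[0,-0.2,0],[0,0,0]],
    [[0,-0.5,0],[0,0,0]],
    [[0,-1.0,0],[0,0,0]],
    [[0,-1.8,0],[0,0,0]],
    [[0,-3.0,0],[0,0,0]]
  ]
}}

```text
time_s: 10.05
ee_pos: [0.5232, -0.2799, 0.0735]
tool_rot: [[0.879, -0.001, -0.476], [0.476, 0.001, 0.879], [-0.0, -1.0, 0.001]]
ft_force: [-0.8, 0.9, 0.4]
grip_width: 0.0006
```

Call:
{"name": "apply_moves", "arguments": {
  "commands": [
    [[0,-2.0,0],[0,0,0]],
    [[0,-4.5,0],[0,0,0]],
    [[0,-7.0,0],[0,0,0]],
    [[0,-9.5,0],[0,0,0]],
    [[0,-12.0,0],[0,0,0]]
  ]
}}

```text
time_s: 10.47
ee_pos: [0.5236, -0.2802, 0.1955]
tool_rot: [[0.879, 0.001, -0.476], [0.476, -0.001, 0.879], [0.0, -1.0, -0.001]]
ft_force: [-0.1, -0.8, -0.2]
grip_width: 0.0007
```

Call:
{"name": "apply_moves", "arguments": {
  "commands": [
    [[0,-2.0,0],[0,0,0]],
    [[0,-4.0,0],[0,0,0]],
    [[0,-6.0,0],[0,0,0]],
    [[0,-7.5,0],[0,0,0]],
    [[0,-8.0,0],[0,0,0]]
  ]
}}

```text
time_s: 10.88
ee_pos: [0.5245, -0.2809, 0.2773]
tool_rot: [[0.879, 0.005, -0.476], [0.476, -0.004, 0.879], [0.002, -1.0, -0.005]]
ft_force: [0.3, -0.5, -0.1]
grip_width: 0.0007
```

Call:
{"name": "apply_moves", "arguments": {
  "commands": [
    [[0,0,0],[0,0,0]],
    [[0,0,0],[0,0,0]],
    [[0,0,0],[0,0,0]],
    [[0,0,0],[0,0,0]],
    [[0,0,0],[0,0,0]]
  ]
}}

```text
time_s: 11.3
ee_pos: [0.5231, -0.2798, 0.2725]
tool_rot: [[0.879, -0.002, -0.476], [0.476, 0.001, 0.879], [-0.001, -1.0, 0.002]]
ft_force: [-0.3, -1.0, -0.5]
grip_width: 0.0005
```

```bash
python3 w.py; python3 m.py; python3 -c "
from h import *
for n in ['scene','side','wrist']: snap(n,n+'6.png')
for n in ['scene','side']:
  a=cv2.imread('pics/%s0.png'%n).astype(int);b=cv2.imread('pics/%s6.png'%n).astype(int)
  print(n,abs(a-b)[{'scene':(slice(240,330),slice(262,320)),'side':(slice(160,250),slice(295,380))}[n]].mean())
cv2.imwrite('pics/p6.png',np.hstack([cv2.resize(cv2.imread('pics/%s6.png'%n),(400,300)) for n in ['wrist','scene']]))
"
```

```text
ee [ 0.5232 -0.2799  0.2727] t 11.35 F [ 0.1947  0.2493 -0.2605]
red [167  49  19  18 270] (np.float64(406.0), np.float64(207.5)) [ 0.4814 -0.2016  0.031 ] tool shift cm [ 0.0643 24.1811  8.8324]
blue [125  48  19  19 276] (np.float64(364.0), np.float64(207.0)) [ 0.502  -0.2406  0.031 ] tool shift cm [ 0.0168 24.174   4.4218]
green [ 82  48  19  19 283] (np.float64(321.0), np.float64(207.0)) [ 0.5234 -0.2801  0.031 ] tool shift cm [ 0.0162 24.1668 -0.0638]
scene red 38 (np.float64(247.18421052631578), np.float64(282.2631578947368)) [ 0.4812 -0.2021  0.03  ]
scene blue 44 (np.float64(243.77272727272728), np.float64(295.72727272727275)) [ 0.5033 -0.2423  0.03  ]
scene green 28 (np.float64(240.07142857142858), np.float64(309.14285714285717)) [ 0.5239 -0.2815  0.03  ]
side red 31 (np.float64(366.7741935483871), np.float64(234.8709677419355)) [ 0.4828 -0.202   0.03  ]
side blue 38 (np.float64(366.3157894736842), np.float64(226.31578947368422)) [ 0.5038 -0.241   0.03  ]
side green 23 (np.float64(365.95652173913044), np.float64(218.30434782608697)) [ 0.5244 -0.2797  0.03  ]
scene 9.472796934865901
side 20.19655773420479
```

View pics/p6.png

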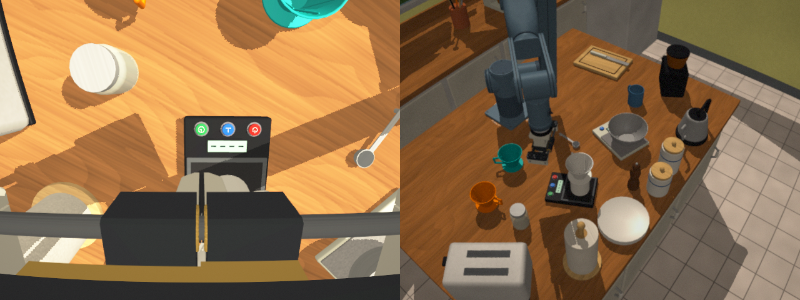

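The keys are at the same positions within about 1 mm (wrist view), the dripper and mug stand as before, and the hand is 24 cm above the keys. I'm handing it in.

```bash
python3 -c "
from h import *
print(order.close_job())"
```

```text
the job is handed in; nothing more can be done
None
```

I pressed the blue tare key and then the green timer key on the dark coffee scale, each fully down with the closed fingertips. I let each key come up, raised the hand about 24 cm above the keys, and handed the job in at about 11.5 s.

**Presses:** The last force readings were 8.8 N on blue and 7.1 N on green, above the 4.2 N spring force at full depth and well below 30 N. Both keys stalled at the same tool height of 0.0442 m, so both were on their stops. The blue key showed up again in the picture before I pressed green. After green, the force returned to about zero.

**Final checks:** The key positions in the wrist view match the starting ones to about 1 mm. The fixed cameras agree to 1–4 mm, which is their own scatter. By eye, the mug, dripper and other things on the counter stand as before. The hand never came near the red key or the baking scale.

**Check that did not settle anything:** The before/after picture differences near the mug were not zero (mean 9 in the scene view, 20 in the side view). I put this down to the arm's changed shadow and did not look into it further.

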